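# Find the warped pan cover by rocking it, sort it out, cover the pan with the sound one

## Robot

A 6-joint arm with a two-finger parallel gripper is mounted at the origin on a cart in front of the work surface, level with it; the furniture and walls round the work are solid. World frame = base frame: x ahead of the robot, y to its left, z up, the work surface at z = 0. Lengths are in m, angles in rad, forces in N, time in s.
With the tool pointing down it reaches from about 0.275 to 0.75 m from the base axis. Payload 10.2 kg.
Tool frame: the origin (TCP) lies midway between the tips of the shut fingers; the grasp point (between the pads) lies 19 mm behind it (env.hold_point_z is the distance from the TCP to the grasp point, in m); z points along the fingers, y is the line along which they close (so a half turn about z gives the same grasp; the last joint's range is limited). The gripper opens to 85 mm and grips with 20 to 120 N. Pads are 22 mm wide; open, the fingers measure 114 mm over their backs; the gripper's body (76 mm by 85 mm) begins 54 mm behind the grasp point. The pads swing forward as they close: fully open they stand 13 mm farther back than shut.
Start: joints at [0.887, 0.313, 1.498, -0, 1.331, -0.223], TCP at [0.233, 0.47, 0.231] pointing down, gripper open.
Joint ranges: [-2.94, 2.94], [-0.97, 2.17], [0.19, 2.56], [-1.23, 4.37], [0.02, 3.11], [-2.88, 2.88]. Speed limits (rad/s): [2.39, 2.39, 3.01, 3.14, 3.14, 3.14].

## Interface

Orientations are given as a unit quaternion [x, y, z, w].
In Python, from bench import env, effector, grab_frame gives the robot as it stands (env), with the cameras as plain functions and the gripper (effector). Calls block until the motion is done:
- env.reach(position, orientation): joint-space move of the TCP to a pose.
- env.movel(position, velocity=0.15, frame=None, guard=None): straight line of the TCP; frame=None keeps the orientation; velocity is the mean speed in m/s. With guard (N) it stops when the force on the tool has changed by that much, and returns True; else False.
- env.set_joints(angles): joint-space move.
- effector.release() and effector.close_gripper(effort=None): open the fingers fully, or close them until they stop; effort is the grip in N (None keeps the last).
- env.hold(seconds).
- env.ik(position, orientation): joint angles nearest the present ones, or None.
- env.sense(): the state.
- grab_frame(name): name is "scene" or "top" or "wrist"; returns a dict with "frame" (384x512x3 uint8, red, green, blue), "mtx" (3x3 intrinsics, pixels), "view" (4x4, takes a point from world to camera coordinates). Camera axes: x right, y down, z forward; pixel columns grow to the right and rows downward; lengths in m; the calibration is good to about 2 mm. A picture is of the moment at which its call begins. There is no depth.
A pose or a line that the arm cannot do raises env.MotionError and nothing moves.
- env.hand_in(): hands the job in; it is judged then, once.
The state is a dict: "clock": time; "joints": joint angles; "qvel": joint speeds; "joint_efforts": joint torques, N m; "position": TCP position; "ee_rot": TCP orientation; "contact_force": force on the tool from outside, world axes, zero at the start; "ft_torque": the same for the moment, N m; "finger_gap": opening from 0.0 (shut) to 1.0 (fully open); "gripper_force": force on a finger pad.
Only numpy, scipy, OpenCV 4.12 (cv2) and the standard library are available. Lean on these libraries where they do the work, as an engineer would, in place of code of your own. Each camera call takes 0.05 s, during which the arm holds its last target. There are 200 camera calls.

## Task

One of the two pan covers on the marble slab is warped: with the fingertips press gently on their corners, while they lie there, until one rocks under the push. First lay the cover that rocks flat on the sloping return stand, above the lip and with its grip bar running up the slope, and only let go once it lies on the face; then set the sound cover down squarely on the pan of jam jars, its long side along the pan's, so that it closes the pan, again letting go only once it sits. Leave everything else where it stands.

Things in the scene. Friction and masses are not known exactly. Their poses are not given: they have to be found in the camera images.
- cover_1: aluminium pan cover, one of two alike: plate 130 (x) x 110 (y) x 6 mm, on its middle a black grip bar 60 mm long (along x), 18 mm wide (y), reaching from 6 to 38 mm above the underside; 0.2 to 0.4 kg. Origin: centre of the underside; z up. Either cover may be the warped one. The sound one lies flat and no corner of it yields
- cover_2: the other cover, same size, bar and frame as cover_1. Whichever is warped: two corners across a diagonal bulge 4 mm below its underside, so on the slab it stands about 3 degrees askew, one other corner down and the one across from it about 8 mm up; that one yields to a push of 1 N or less until it meets the slab, and rises again when released. Either cover may be it
- cover_1_corner0 (a point): point on the top face of cover_1 near its +x +y corner, at x = +55, y = +45, z = 6 mm in the cover's frame: where to press
- cover_1_corner1 (a point): point on the top face of cover_1 near its +x -y corner, at x = +55, y = -45, z = 6 mm in the cover's frame: where to press
- cover_1_corner2 (a point): point on the top face of cover_1 near its -x -y corner, at x = -55, y = -45, z = 6 mm in the cover's frame: where to press
- cover_1_corner3 (a point): point on the top face of cover_1 near its -x +y corner, at x = -55, y = +45, z = 6 mm in the cover's frame: where to press
- cover_2_corner0 (a point): point on the top face of cover_2 near its +x +y corner, at x = +55, y = +45, z = 6 mm in the cover's frame: where to press
- cover_2_corner1 (a point): point on the top face of cover_2 near its +x -y corner, at x = +55, y = -45, z = 6 mm in the cover's frame: where to press
- cover_2_corner2 (a point): point on the top face of cover_2 near its -x -y corner, at x = -55, y = -45, z = 6 mm in the cover's frame: where to press
- cover_2_corner3 (a point): point on the top face of cover_2 near its -x +y corner, at x = -55, y = +45, z = 6 mm in the cover's frame: where to press
- slab: fixed flat marble slab, 180 (x) x 340 (y) x 20 mm high, on which both covers lie side by side along its y. Origin: centre of its underside, on the worktop (its top is 20 mm above that)
- stand: fixed steel return stand with a face sloping at 28 degrees, about 155 x 130 mm and 100 mm high, at the left or the right of the slab. Origin: centre of its base on the worktop; its x points up the slope, horizontally; its low edge is at -x
- stand_face: the stand's sloping face, 130 mm wide (y). Origin: centre of the cover's place on its top surface, 60 mm above the worktop; x points up the slope, z square out of the face. It reaches from x = -71 to +75 mm; along the low edge at x = -71 a lip stands 12 mm out of the face: a centred cover, x along the slope, clears the lip by 6 mm. Friction holds it
- pan: fixed steel pan with two jam jars in it, at the other side of the slab from the stand; its flat rim is 126 (x) x 106 (y) mm outside, 106 x 86 mm inside, its top 62 mm above the worktop; the jars stay below the rim. Origin: centre of its underside on the worktop; the longer side lies along x
- marker: red and white marker pen, 135 mm long, 17 mm thick, lying between the slab and whatever stands at its left; a loose bystander. Origin: centre of its underside
- order_pen: thin white ball pen, 145 mm long, 11 mm thick, lying between the slab and whatever stands at its right; a loose bystander. Origin: centre of its underside
- amber_jar: amber jam jar with white cap, 45 mm wide, 50 mm high, in front of the slab; a loose bystander. Origin: centre of its underside
- orange_jar: orange jam jar with white cap, 45 mm wide, 50 mm high, in front of the slab; a loose bystander. Origin: centre of its underside
- timer: white kitchen timer on its edge behind the slab, 32 x 65 x 64 mm high; a loose bystander. Origin: centre of its underside
- sanitiser: pump bottle with orange head behind the slab, 60 x 77 x 173 mm high; a loose bystander. Origin: centre of its underside
- cup_right: clear lidded cup, 99 mm wide, 104 mm high, front right; a loose bystander. Origin: centre of its underside

How it is judged:
On the way, in this order (a step that is already met when the one before it is completed fails the run):
1. the raised corner of the warped cover is pressed down onto the slab by the fingers, rocking the cover (z of cover_2_corner3 in the frame of slab below 0.0295 m and z of cover_2_corner1 in the frame of slab above 0.0295 m and contact force between the fingers and cover_2 above 0.3 N and angle between cover_2's own z axis and vertical below 0.08 rad), for 0.1 s.
2. the warped cover is laid flat on the stand's face while still held in the fingers (x of cover_2 in the frame of stand_face between -0.02 and 0.02 m and y of cover_2 in the frame of stand_face between -0.02 and 0.02 m and z of cover_2 in the frame of stand_face between -0.003 and 0.01 m and angle between the z axis of cover_2 and the z axis of stand_face, either way round below 0.12 rad and angle between the x axis of cover_2 and the x axis of stand_face, either way round below 0.2 rad and contact force between the fingers and cover_2 above 1 N and linear speed of cover_2 below 0.04 m/s), for 0.1 s.
3. the sound cover is set on the pan while still held in the fingers (horizontal distance between cover_1 and pan below 0.012 m and z of cover_1 in the frame of pan between 0.058 and 0.066 m and angle between cover_1's own z axis and vertical below 0.05 rad and angle between the x axis of cover_1 and the x axis of pan, either way round below 0.15 rad and contact force between the fingers and cover_1 above 1 N and linear speed of cover_1 below 0.04 m/s), for 0.1 s.
At the end, for the whole second after the job is handed in: Warped cover on the sloping face: centred within 20 mm, within 10 mm of it, parallel within 0.12 rad, grip bar up the slope (either way round) within 0.2 rad. Sound cover level on the pan rim: centred within 12 mm, turned within 0.15 rad (either way). Both released and at rest (x of cover_2 in the frame of stand_face between -0.02 and 0.02 m and y of cover_2 in the frame of stand_face between -0.02 and 0.02 m and z of cover_2 in the frame of stand_face between -0.003 and 0.01 m and angle between the z axis of cover_2 and the z axis of stand_face, either way round below 0.12 rad and angle between the x axis of cover_2 and the x axis of stand_face, either way round below 0.2 rad and horizontal distance between cover_1 and pan below 0.012 m and z of cover_1 in the frame of pan between 0.058 and 0.066 m and angle between cover_1's own z axis and vertical below 0.05 rad and angle between the x axis of cover_1 and the x axis of pan, either way round below 0.15 rad and not (contact force between the fingers and cover_2 above 0.01 N) and not (contact force between the fingers and cover_1 above 0.01 N) and linear speed of each of cover_2, cover_1 below 0.02 m/s); the robot touches nothing.
It fails at once if a cover is pressed against the slab with more than 80 N (contact force between any of cover_2, cover_1 and slab above 80 N).
It fails at once if a bystander is moved more than 20 mm or tipped over (distance of any of marker, order_pen, amber_jar, orange_jar, timer, sanitiser, cup_right from where it was at the start of the episode above 0.02 m or angle between any of marker, order_pen, amber_jar, orange_jar, timer, sanitiser, cup_right's own z axis and vertical above 0.5 rad).
It also fails if it takes over 72 s, if anything falls off the work surface, if the arm or the gripper's body presses on something with over 40 N, if the wrist force passes 120 N, or if a joint passes its speed limit or range.

## Working session

There is one attempt and no reset: what is moved stays moved. The work goes in short steps, each a Python script; the robot and the scene stay as the last script left them, time stands still between calls to the robot, and variables do not carry over. Pictures are saved under pics/ and viewed, at most 10 in all, crops included, and the job is handed in when it is done.

```bash
mkdir -p pics; python3 - <<'E'
from bench import env, effector, grab_frame
import cv2,numpy as np,pickle
d={}
for n in("scene","top"):
    f=grab_frame(n);d[n]=f
    cv2.imwrite(f"pics/{n}0.png",cv2.resize(f["frame"][:,:,::-1],(800,600),interpolation=cv2.INTER_CUBIC))
    print(n,f["mtx"].round(1).tolist(),np.round(np.linalg.inv(f["view"]),3).tolist())
pickle.dump(d,open("f0.pkl","wb"))
s=env.sense();print(s["clock"],s["position"],s["ee_rot"],s["finger_gap"],env.hold_point_z)
E
```

```text
scene [[424.1, 0.0, 258.5], [0.0, 424.1, 188.6], [0.0, 0.0, 1.0]] [[0.797, -0.435, 0.419, -0.113], [-0.604, -0.569, 0.558, -0.925], [-0.005, -0.698, -0.716, 1.145], [0.0, 0.0, 0.0, 1.0]]
top [[370.2, 0.0, 255.2], [0.0, 370.2, 182.9], [0.0, 0.0, 1.0]] [[0.006, -0.991, 0.135, 0.361], [-1.0, -0.006, 0.005, -0.09], [-0.004, -0.135, -0.991, 1.224], [0.0, 0.0, 0.0, 1.0]]
0.1 [0.23332471 0.47006208 0.23081246] [ 2.28375609e-01  9.73572939e-01 -4.99233182e-04 -2.54634983e-04] 0.9982290817378552 0.0187
```

View pics/top0.png

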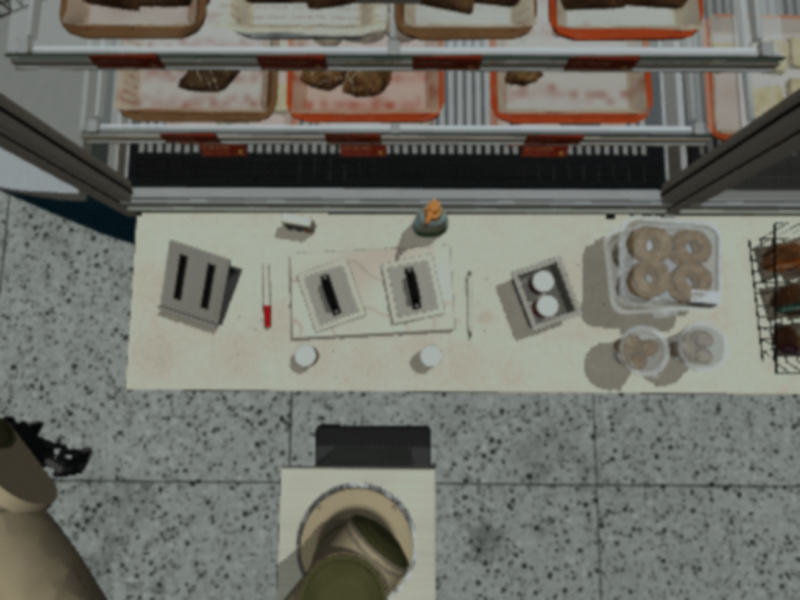

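View pics/scene0.png

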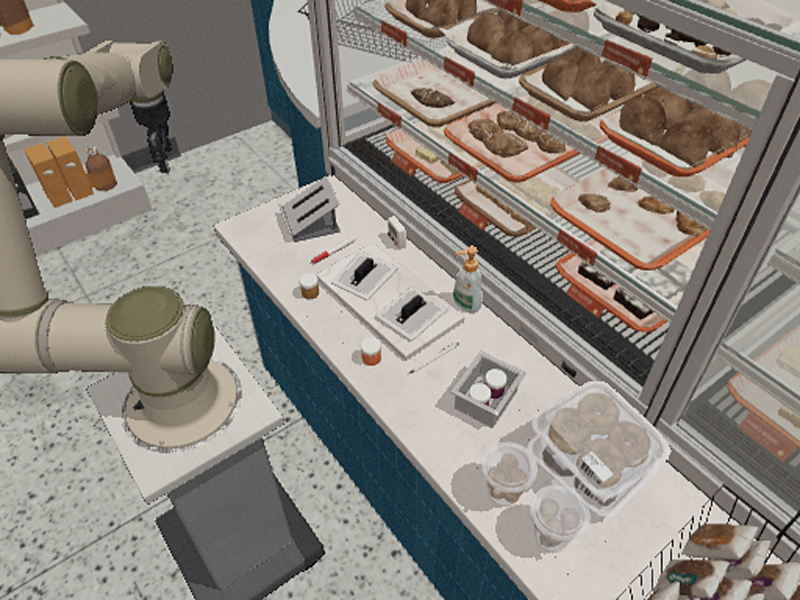

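The top view shows the stand at left (200,283), its low edge apparently toward the robot or left. The slab has its two covers at (331,295) and (413,288), and the pan is at right (546,295), turned about 15°. I'll compute rough positions, then take wrist views.

```bash
cat > h.py <<'E'
import numpy as np,cv2,pickle
from scipy.spatial.transform import Rotation as R
def ray(f,uv,z):
    K,V=f["mtx"],f["view"];T=np.linalg.inv(V)
    d=T[:3,:3]@np.linalg.inv(K)@np.array([uv[0],uv[1],1.]);o=T[:3,3]
    return o+d*(z-o[2])/d[2]
def proj(f,P):
    P=np.atleast_2d(P);c=(f["view"][:3,:3]@P.T).T+f["view"][:3,3];q=(f["mtx"]@c.T).T
    return q[:,:2]/q[:,2:]
def down(yaw): # tool z down, tool y (closing) at yaw from world y... tool x axis at angle yaw
    return (R.from_euler('z',yaw)*R.from_euler('x',np.pi)).as_quat()
E
python3 - <<'E'
from h import *
from bench import env, effector, grab_frame
d=pickle.load(open("f0.pkl","rb"));f=d["top"]
for n,uv,z in [("slab",(291,255),.02),("slab",(449,247),.02),("slab",(454,330),.02),("slab",(293,338),.02),("cL",(331,295),.055),("cR",(413,288),.055),("standTL",(172,242),.1),("TR",(230,257),.1),("BR",(212,325),.03),("BL",(161,307),.03),
 ("pan",(513,264),.062),("pan",(563,258),.062),("pan",(578,318),.062),("pan",(528,330),.062),("timer",(298,222),.06),("san",(433,208),.17)]:
    print(n,ray(f,np.array(uv)/1.5625,z).round(3))
w=grab_frame("wrist");s=env.sense()
T=np.linalg.inv(w["view"]);Rt=R.from_quat(s["ee_rot"]).as_matrix()
print((Rt.T@(T[:3,3]-s["position"])).round(3),(Rt.T@T[:3,:3]).round(3).tolist(),w["mtx"][0,0])
for p in [(.45,-.07),(.45,.2),(.45,-.3)]:
    for y in (0,np.pi/2,-np.pi/2,np.pi):
        q=env.ik([*p,.33],down(y));print(p,round(y,2),None if q is None else np.round(q,2))
E
```

```text
slab [0.589 0.145 0.02 ]
slab [ 0.608 -0.19   0.02 ]
slab [ 0.432 -0.199  0.02 ]
slab [0.414 0.136 0.02 ]
cL [0.5   0.054 0.055]
cR [ 0.515 -0.113  0.055]
standTL [0.599 0.367 0.1  ]
TR [0.569 0.25  0.1  ]
BR [0.439 0.302 0.03 ]
BL [0.476 0.41  0.03 ]
pan [ 0.565 -0.316  0.062]
pan [ 0.578 -0.418  0.062]
pan [ 0.456 -0.444  0.062]
pan [ 0.431 -0.343  0.062]
timer [0.651 0.125 0.06 ]
san [ 0.652 -0.148  0.17 ]
[ 0.078  0.    -0.143] [[0.001, -0.953, -0.303], [1.0, 0.001, -0.0], [0.001, -0.303, 0.953]] 325.73089809799325
(0.45, -0.07) 0 [-0.41  0.1   1.5  -0.    1.54  1.16]
(0.45, -0.07) 1.57 [-0.41  0.1   1.5   0.    1.54 -0.41]
(0.45, -0.07) -1.57 [-0.41  0.1   1.5  -0.    1.54  2.73]
(0.45, -0.07) 3.14 [-0.41  0.1   1.5   0.    1.54 -1.98]
(0.45, 0.2) 0 [ 0.18  0.19  1.4  -0.    1.55  1.75]
(0.45, 0.2) 1.57 [ 0.18  0.19  1.4  -0.    1.55  0.18]
(0.45, 0.2) -1.57 None
(0.45, 0.2) 3.14 [ 0.18  0.19  1.4   0.    1.55 -1.39]
(0.45, -0.3) 0 [-0.8   0.3   1.26 -0.    1.58  0.77]
(0.45, -0.3) 1.57 [-0.8   0.3   1.26  0.    1.58 -0.8 ]
(0.45, -0.3) -1.57 [-0.8   0.3   1.26 -0.    1.58  2.34]
(0.45, -0.3) 3.14 [-0.8   0.3   1.26  0.    1.58 -2.38]
```

```bash
python3 - <<'E'
from h import *
from bench import env, effector, grab_frame
d={}
for n,y,z in [("stand",.375,.27),("slab",.03,.27),("pan",-.335,.27)]:
    env.reach([.5,y,z],down(np.pi/2));env.hold(.15)
    f=grab_frame("wrist");d[n]=f
    cv2.imwrite(f"pics/w_{n}.png",cv2.resize(f["frame"][:,:,::-1],(800,600),interpolation=cv2.INTER_CUBIC))
pickle.dump(d,open("f1.pkl","wb"));print(env.sense()["clock"])
E
```

```text
4.5167
```

View pics/w_stand.png

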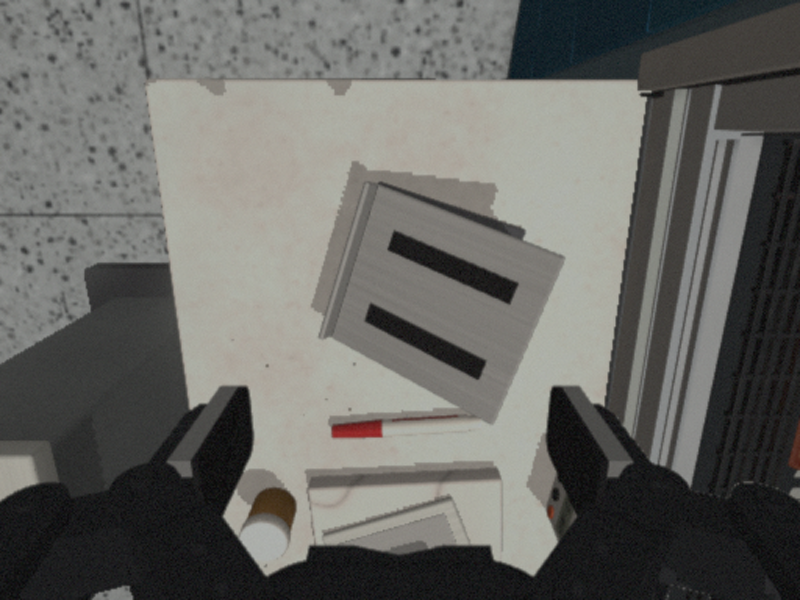

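View pics/w_slab.png

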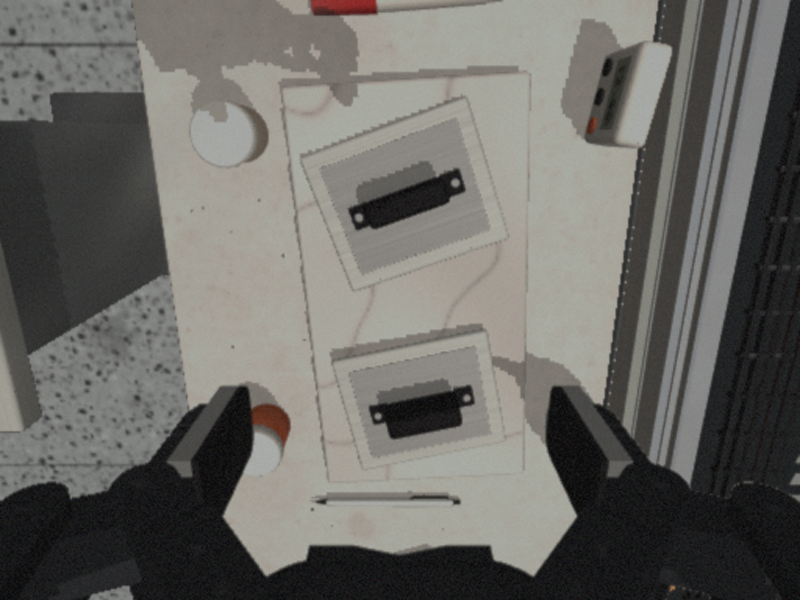

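View pics/w_pan.png

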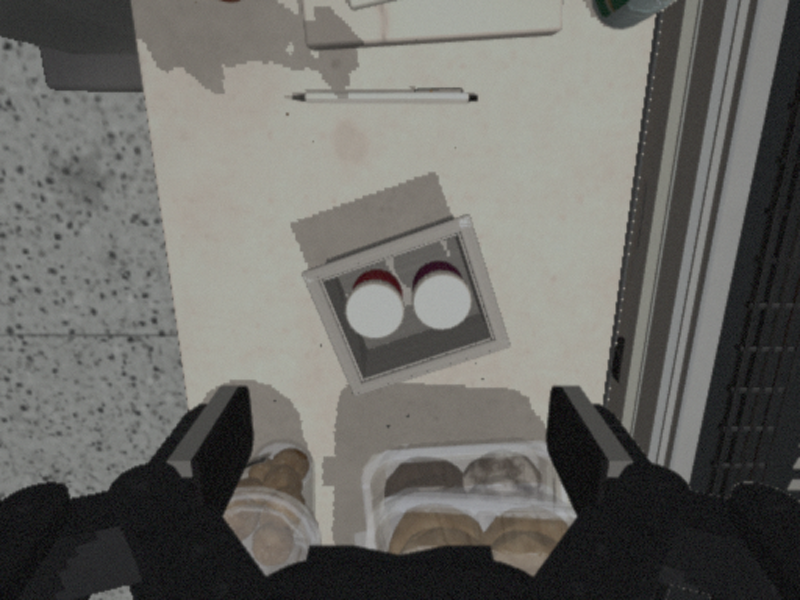

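The stand's face has its high edge at (563,258)–(493,423) and its lip at (372,183)–(325,338). The pan rim corners are (303,272), (470,215), (509,345) and (358,394). The covers lie at about (405,195) and (418,400). I'll enlarge the covers.

```bash
python3 - <<'E'
from h import *
d=pickle.load(open("f1.pkl","rb"));f=d["slab"]["frame"][:,:,::-1]
a=f[55:195,185:335];b=f[200:310,200:335]
# 4x scaling each, side by side crops
A=cv2.resize(f[57:192,188:332],None,fx=2.75,fy=4.4,interpolation=cv2.INTER_CUBIC)[:594]
B=cv2.resize(f[200:310,205:335],None,fx=3.05,fy=5.4,interpolation=cv2.INTER_CUBIC)[:594]
cv2.imwrite("pics/cov.png",np.hstack([A,B]));print(A.shape,B.shape)
E
```

```text
(594, 396, 3) (594, 396, 3)
```

View pics/cov.png

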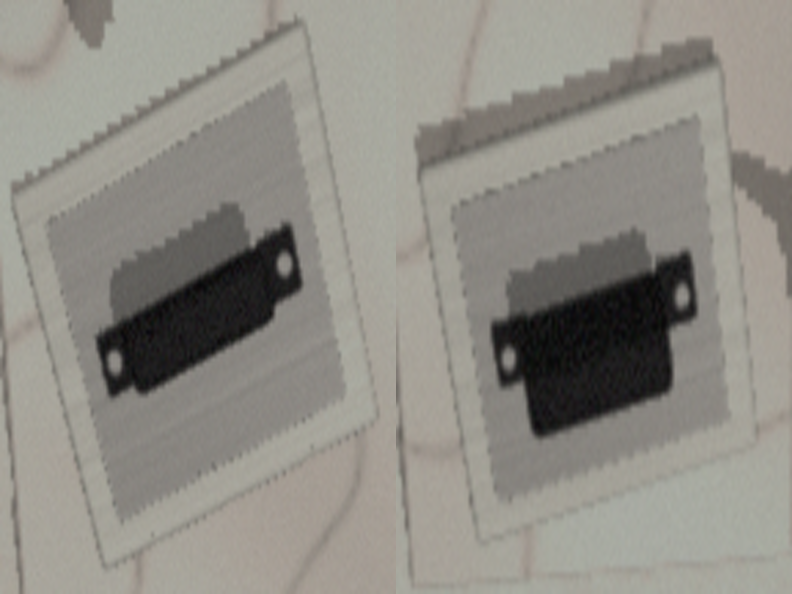

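R's shadow is wider at its top-left corner (low x, high y) and L's is thin and even. So R looks warped, raised at −x+y. I'll fit the poses next.

```bash
python3 - <<'E'
from h import *
from scipy.optimize import least_squares as LS
import json
d=pickle.load(open("f1.pkl","rb"));out={}
def rep(n,r,uv):
    print(n,r.x.round(4),"yawdeg",np.degrees(r.x[2]).round(2),"res px",(r.fun.reshape(-1,2)).round(1).tolist())
def fit(n,f,P,uv,z,Rl=R.identity(),x0=(.5,0,-.2)):
    g=lambda p:(proj(f,(R.from_euler('z',p[2])*Rl).apply(P)+[p[0],p[1],z])-uv).ravel()
    r=LS(g,x0);rep(n,r,uv);out[n]=r.x.tolist();return r
f=d["slab"]
q=np.array([[-65,55],[65,55],[65,-55],[-65,-55]])/1e3
L=np.array([(13,187),(303,22),(377,410),(107,568)])/[2.75,4.4]+[188,57]
Rr=(np.array([(420,172),(718,66),(755,438),(480,542)])-[396,0])/[3.05,5.4]+[205,200]
c=lambda z:np.c_[q,np.full(4,z)]
fit("L",f,c(.006),L,.02,x0=(.5,.05,.3));fit("R",f,c(.006),Rr,.024,x0=(.5,-.1,.2))
zz=np.array([.010,.006,.002,.006])
zz=np.c_[q,zz]; fit("R_tilt",f,zz,Rr,.024-.0,x0=(.5,-.1,.2))
# sanity: tilt free
for n,uv,x0 in(("L6",L,(.5,.05,.3,0,0,.02)),("R6",Rr,(.5,-.1,.2,0,0,.024))):
    r=LS(lambda p:(proj(f,R.from_euler('ZYX',p[2:5]).apply(c(.006))+[p[0],p[1],p[5]])-uv).ravel(),x0)
    print(n,r.x.round(4),r.fun.round(1))
slab=np.array([(282,84),(529,71),(524,471),(328,481)])/1.5625
fit("slab",f,np.array([[-90,170,20],[90,170,20],[90,-170,20],[-90,-170,20]])/1e3,slab,0,x0=(.5,0,0))
fp=np.array([(303,272),(470,215),(509,345),(358,394)])/1.5625
fit("pan",d["pan"],np.array([[-63,53,0],[63,53,0],[63,-53,0],[-63,-53,0]])/1e3,fp,.062,x0=(.5,-.38,.2))
fs=np.array([(563,258),(493,423),(380,184),(333,338)])/1.5625
fit("stand",d["stand"],np.array([[75,65,0],[75,-65,0],[-71,65,12],[-71,-65,12]])/1e3,fs,.06,Rl=R.from_euler('y',-np.radians(28)),x0=(.5,.33,-.3))
json.dump(out,open("poses.json","w"))
E
```

```text
L [0.5063 0.0606 0.3452] yawdeg 19.78 res px [[-1.5, 0.9], [1.1, -2.3], [1.4, 1.7], [-1.1, 0.3]]
R [ 0.5196 -0.1112  0.2245] yawdeg 12.87 res px [[-1.5, -0.9], [0.3, -2.0], [1.9, 2.5], [-0.6, 1.1]]
R_tilt [ 0.5199 -0.1112  0.2143] yawdeg 12.28 res px [[-1.4, -0.1], [1.1, -1.6], [1.2, 1.3], [-0.9, 0.8]]
L6 [ 0.507   0.0601  0.3356  0.1186 -0.0602  0.0115] [ 0.5  0.1 -0.1 -0.4 -0.2  0.1 -0.2  0.3]
R6 [ 0.5201 -0.1161  0.2143  0.0332  0.0392  0.0146] [ 0.1  0.5  0.1 -0.6 -0.2  0.5 -0.  -0.4]
slab [ 0.5149 -0.024   0.0605] yawdeg 3.47 res px [[-1.3, 0.4], [1.7, -1.4], [-0.1, 1.1], [-0.3, 0.9]]
pan [ 0.5087 -0.3809  0.3442] yawdeg 19.72 res px [[-0.6, -0.1], [0.3, -1.4], [2.0, 0.7], [-1.8, 1.5]]
stand [ 0.5263  0.3355 -0.3176] yawdeg -18.19 res px [[5.0, -0.1], [1.8, 1.8], [-3.2, -1.3], [-4.6, 0.9]]
```

```bash
python3 - <<'E'
from h import *
from scipy.optimize import least_squares as LS
import json
from bench import env, effector, grab_frame
d=pickle.load(open("f1.pkl","rb"));out=json.load(open("poses.json"))
fs=np.array([(563,258),(493,423),(380,184),(333,338)])/1.5625
P=np.array([[75,65,0],[75,-65,0],[-71,65,0],[-71,-65,0]])/1e3
Rl=R.from_euler('y',-np.radians(28))
r=LS(lambda p:(proj(d["stand"],(R.from_euler('z',p[2])*Rl).apply(P)+[p[0],p[1],.06])-fs).ravel(),(.5,.33,-.3))
print("stand",r.x.round(4),r.fun.round(1));out["stand"]=r.x.tolist();out["R"]=out["R_tilt"];json.dump(out,open("poses.json","w"))
Fs=R.from_euler('z',r.x[2])*Rl;o=np.array([*r.x[:2],.06])
flip={0:R.identity(),1:R.from_euler('z',np.pi)};X=R.from_euler('x',np.pi)
for k in flip:
  for n,p,Q in [("stand hi",o+Fs.apply([0,0,.09]),Fs),("stand lo",o+Fs.apply([0,0,.015]),Fs)]+[(n,np.array([*out[n][:2],z]),R.from_euler('z',out[n][2])) for n in("R","L","pan") for z in(.03,.15)]:
    q=env.ik(p,(Q*X*flip[k]).as_quat());print(k,n,None if q is None else np.round(q,2))
print(d["slab"]["view"].shape, proj(d["slab"],[0.507,.06,.02]))
E
```

```text
stand [ 0.5235  0.3353 -0.3064] [ 1.8 -0.8  0.2  1.6 -1.4 -0.1 -1.  -0.2]
0 stand hi [ 0.59  0.46  1.63 -0.53  0.81  2.79]
0 stand lo [ 0.53  0.58  1.63 -0.59  0.68  2.83]
0 R [-0.43  0.57  1.69 -0.    0.88  0.93]
0 R [-0.43  0.4   1.59 -0.    1.15  0.93]
0 L [-0.11  0.54  1.76 -0.    0.85  1.11]
0 L [-0.11  0.36  1.66 -0.    1.12  1.11]
0 pan [-0.83  0.76  1.34 -0.    1.04  0.4 ]
0 pan [-0.83  0.62  1.24 -0.    1.28  0.4 ]
1 stand hi [ 0.59  0.46  1.63 -0.53  0.81 -0.35]
1 stand lo [ 0.53  0.58  1.63 -0.59  0.68 -0.31]
1 R [-0.43  0.57  1.69 -0.    0.88 -2.22]
1 R [-0.43  0.4   1.59 -0.    1.15 -2.22]
1 L [-0.11  0.54  1.76 -0.    0.85 -2.03]
1 L [-0.11  0.36  1.66 -0.    1.12 -2.03]
1 pan [-0.83  0.76  1.34 -0.    1.04 -2.74]
1 pan [-0.83  0.62  1.24 -0.    1.28 -2.74]
(4, 4) [[260.93215426 126.65534036]]
```

```bash
cat >> h.py <<'E'
import json
out=json.load(open("poses.json"));X=R.from_euler('x',np.pi);Z=R.from_euler('z',np.pi)
def cov(n): return R.from_euler('z',out[n][2])
Fs=cov("stand")*R.from_euler('y',-np.radians(28));fo=np.array([*out["stand"][:2],.06])
E
python3 - <<'E'
from h import *
from bench import env, effector, grab_frame
q=(cov("R")*X*Z).as_quat()
p=np.array([*out["R"][:2],0])+cov("R").apply([-.055,.045,0]);print(p)
effector.close_gripper(20)
env.reach(p+[0,0,.10],q)
env.movel(p+[0,0,.045]);env.hold(.2)
s0=env.sense();print(s0["position"],s0["contact_force"])
for g in (.4,3):
    t=env.movel(p+[0,0,.018],velocity=.012,guard=g);s=env.sense();print(g,t,s["position"],s["contact_force"]-s0["contact_force"])
env.hold(.3);s=env.sense();print(s["position"],s["contact_force"]-s0["contact_force"],s["clock"])
f=grab_frame("wrist");cv2.imwrite("pics/press.png",f["frame"][:,:,::-1])
E
```

```text
[ 0.4565768  -0.07896754  0.        ]
[ 0.45712636 -0.07925414  0.04588871] [ 0.15479007  0.36974935 -0.75459907]
0.4 True [ 0.45621737 -0.07880429  0.02902687] [-0.02830844 -0.64337824  1.17024387]
3 True [ 0.45628774 -0.07880347  0.02670411] [-1.41541014  0.77803671  6.76928665]
[ 0.45626981 -0.07880115  0.02670339] [-0.83108249 -0.15110553  5.78669314] 9.3167
```

View pics/press.png

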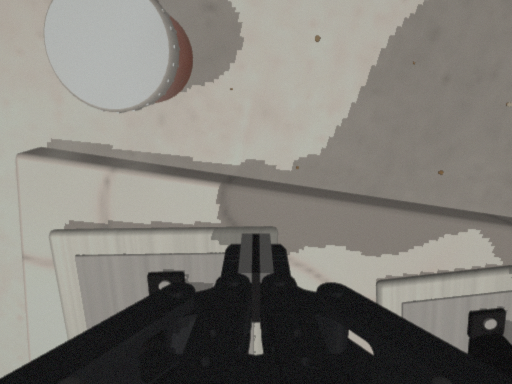

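The fingers are on R's near-left corner. The stop height of 26.7 mm matches a corner pressed to the slab. I'll check the yield with a stepped force profile on R, then do the same on L's corners for comparison.

```bash
python3 - <<'E'
from h import *
from bench import env, effector, grab_frame
def prof(n,c,zs,up=.045):
    q=(cov(n)*X*Z).as_quat();p=np.array([*out[n][:2],0])+cov(n).apply([*c,0])
    if np.linalg.norm(env.sense()["position"][:2]-p[:2])>.01:
        env.reach(p+[0,0,.10],q)
    env.movel(p+[0,0,up]);env.hold(.15)
    b=env.sense()["contact_force"][2];L=[]
    for z in zs:
        env.movel(p+[0,0,z],velocity=.02,guard=6);env.hold(.04)
        F=[]
        for _ in range(3): F.append(env.sense()["contact_force"][2]);env.hold(.02)
        F=np.mean(F)-b;L.append((round(env.sense()["position"][2]*1e3,1),round(F,2)))
        if F>5:break
    print(n,c,L);env.movel(p+[0,0,.06])
zs=[.037,.035,.033,.031,.029,.028,.027,.026,.025]
prof("R",(-.055,.045),zs);print(env.sense()["clock"])
prof("L",(-.055,.045),zs[3:],.036)
prof("L",(-.055,-.045),zs[3:],.036);print(env.sense()["clock"])
E
```

```text
R (-0.055, 0.045) [(np.float64(37.0), np.float64(0.18)), (np.float64(35.0), np.float64(-0.37)), (np.float64(33.0), np.float64(0.28)), (np.float64(31.0), np.float64(0.5)), (np.float64(29.0), np.float64(0.33)), (np.float64(28.0), np.float64(0.68)), (np.float64(27.0), np.float64(0.86)), (np.float64(26.6), np.float64(9.96))]
13.2
L (-0.055, 0.045) [(np.float64(31.0), np.float64(0.07)), (np.float64(29.0), np.float64(-0.58)), (np.float64(28.0), np.float64(-0.2)), (np.float64(27.0), np.float64(-0.24)), (np.float64(26.1), np.float64(1.84)), (np.float64(26.0), np.float64(17.04))]
L (-0.055, -0.045) [(np.float64(31.0), np.float64(-1.05)), (np.float64(29.0), np.float64(-0.32)), (np.float64(28.0), np.float64(-0.69)), (np.float64(27.0), np.float64(-0.55)), (np.float64(26.1), np.float64(0.55)), (np.float64(26.0), np.float64(15.42))]
21.0083
```

R yields from about 33 to 26.6 mm at roughly 0.5 N, and L is rigid at 26.0 mm. R is the warped cover, so I'll grasp it.

```bash
python3 - <<'E'
from h import *
from bench import env, effector, grab_frame
q=(cov("R")*X*Z).as_quat();p=np.array([*out["R"][:2],0])
env.reach(p+[0,0,.13],q);effector.release()
print(env.movel(p+[0,0,.036],velocity=.08,guard=6),env.sense()["position"])
effector.close_gripper(50);s=env.sense();print(s["finger_gap"],s["gripper_force"],s["contact_force"])
env.movel(p+[0,0,.06],velocity=.06)
env.movel(p+[0,0,.17]);s=env.sense();print(s["finger_gap"],s["position"],s["contact_force"],s["clock"])
f=grab_frame("wrist");cv2.imwrite("pics/held.png",f["frame"][:,:,::-1]);pickle.dump(f,open("held.pkl","wb"))
E
```

```text
False [ 0.52017346 -0.11136899  0.03646065]
0.20257265454649287 51.45539939403534 [1.15787654 2.38617497 1.95132229]
0.20023619944462126 [ 0.51939981 -0.1110362   0.16896336] [-0.08303806  0.93250376 -4.28112091] 25.7917
```

View pics/held.png

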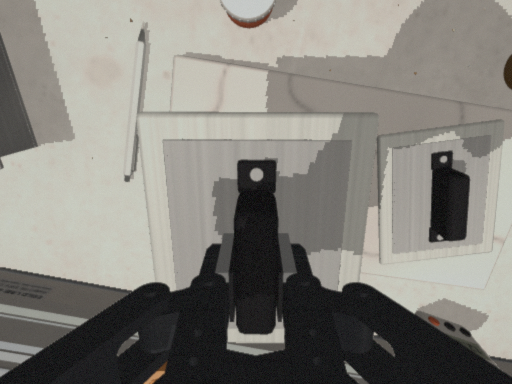

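```bash
python3 - <<'E'
from h import *
from bench import env, effector, grab_frame
f=pickle.load(open("held.pkl","rb"));T=env.sense();tp=T["position"];C=R.from_quat(T["ee_rot"])*Z*X
for dx in(-.004,0,.004): print(dx,proj(f,tp+C.apply([[-.065+dx,.055,-.006],[-.065+dx,-.055,-.006]])).round(1).tolist())
q=(Fs*X*Z).as_quat()
env.movel(tp+[0,0,.05])
env.reach(fo+Fs.apply([.002,0,.11]),q)
env.movel(fo+Fs.apply([.002,0,.03]),velocity=.1);env.hold(.2)
b=env.sense()["contact_force"]
g=env.movel(fo+Fs.apply([.002,0,.004]),velocity=.015,guard=5);env.hold(.3)
s=env.sense();print(g,Fs.inv().apply(s["position"]-fo).round(4),(s["contact_force"]-b).round(1),s["clock"],s["finger_gap"])
f=grab_frame("scene");pickle.dump(f,open("st.pkl","wb"))
cv2.imwrite("pics/st.png",cv2.resize(f["frame"][90:190,150:280,::-1],(780,600),interpolation=cv2.INTER_CUBIC))
E
```

```text
-0.004 [[378.6, 104.1], [131.3, 103.7]]
0 [[377.6, 113.3], [132.4, 112.9]]
0.004 [[376.6, 122.3], [133.4, 122.0]]
True [ 0.0017 -0.0001  0.017 ] [-2.2  0.   8.6] 30.4417 0.19814602233648326
```

View pics/st.png

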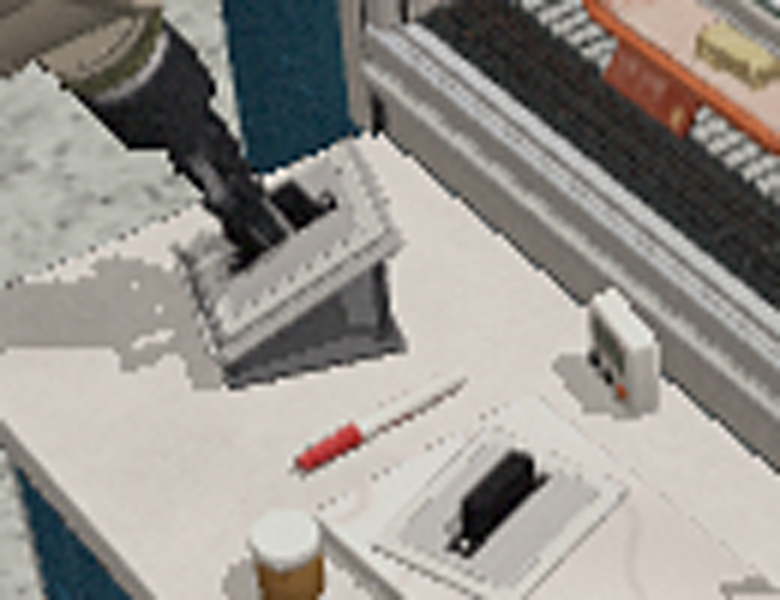

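The cover rests on the face above the lip: its origin is about 5 mm off the face, as the 4 mm bulges imply. I'll release it, verify, and then take L.

```bash
python3 - <<'E'
from h import *
from bench import env, effector, grab_frame
env.hold(.1);effector.release();env.hold(.1)
env.movel(fo+Fs.apply([.002,0,.11]),velocity=.12)
f=grab_frame("wrist");cv2.imwrite("pics/placed.png",f["frame"][:,:,::-1])
q=(cov("L")*X).as_quat();p=np.array([*out["L"][:2],0])
env.reach(p+[0,0,.15],q)
print(env.movel(p+[0,0,.032],velocity=.08,guard=6),env.sense()["position"])
effector.close_gripper(50);s=env.sense();print(s["finger_gap"],s["gripper_force"])
env.movel(p+[0,0,.06],velocity=.06);env.movel(p+[0,0,.17])
f=grab_frame("wrist");pickle.dump(f,open("held2.pkl","wb"));cv2.imwrite("pics/held2.png",f["frame"][:,:,::-1])
s=env.sense();print(s["position"],s["clock"]);tp=s["position"];C=R.from_quat(s["ee_rot"])*X
for dx in(-.004,0,.004): print(dx,proj(f,tp+C.apply([[.065+dx,.055,-.006],[.065+dx,-.055,-.006]])).round(1).tolist())
cv2.imwrite("pics/both.png",np.hstack([cv2.resize(cv2.imread("pics/"+n),(400,300),interpolation=cv2.INTER_AREA) for n in("placed.png","held2.png")]))
E
```

```text
False [0.50659622 0.06061724 0.03240036]
0.19985267753361435 49.93991017341614
[0.5057737  0.06068199 0.16886602] 37.475
-0.004 [[134.1, 122.1], [377.3, 122.4]]
0 [[133.1, 113.0], [378.3, 113.4]]
0.004 [[132.1, 103.8], [379.4, 104.2]]
```

View pics/both.png

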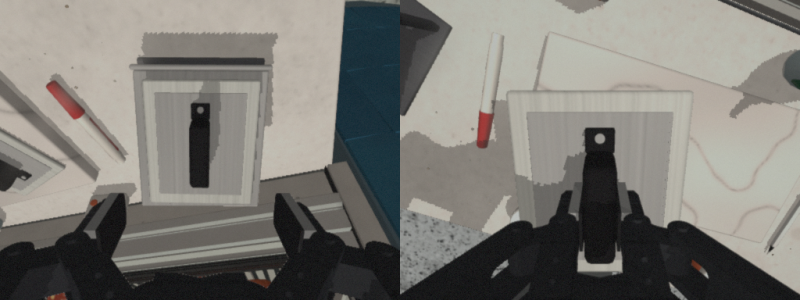

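The warped cover lies square on the face above the lip. The sound cover is held square, with its edge at row ≈116 (offset about −1 mm). Next I'll place it on the pan.

```bash
python3 - <<'E'
from h import *
from bench import env, effector, grab_frame
q=(cov("pan")*X).as_quat();p=np.array([*out["pan"][:2],0])+cov("pan").apply([.0015,0,0])
env.movel(env.sense()["position"]+[0,0,.05])
env.reach(p+[0,0,.18],q);env.movel(p+[0,0,.086],velocity=.1);env.hold(.2)
b=env.sense()["contact_force"]
g=env.movel(p+[0,0,.066],velocity=.015,guard=5);env.hold(.4)
s=env.sense();print(g,s["position"]-p,(s["contact_force"]-b).round(1),s["clock"])
f=grab_frame("scene");a=f["frame"][200:290,260:370,::-1]
f=grab_frame("wrist")["frame"][:,:,::-1]
cv2.imwrite("pics/pan.png",np.hstack([cv2.resize(a,(400,330),interpolation=cv2.INTER_CUBIC),cv2.resize(f,(400,330))]))
E
```

```text
True [-4.26656024e-05  2.10708561e-05  7.41944118e-02] [-1.2  1.6  8.9] 42.0917
```

View pics/pan.png

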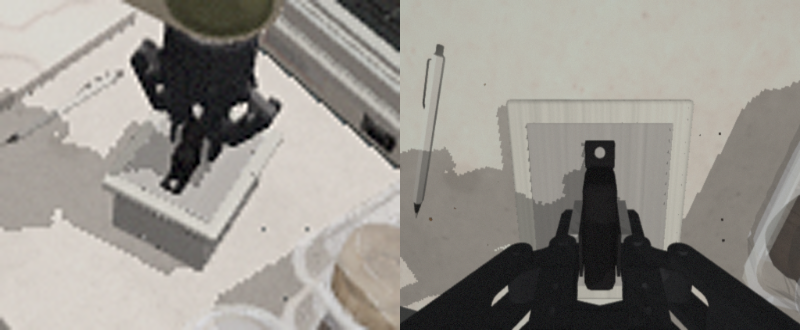

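The cover closes the pan squarely. Contact came at 74.2 mm against the expected 74. I'll release it, retreat and hand in.

```bash
python3 - <<'E'
from bench import env, effector, grab_frame
effector.release();env.hold(.1)
env.movel(env.sense()["position"]+[0,0,.14],velocity=.12);env.hold(.5)
print(env.sense()["clock"]);print(env.hand_in())
E
```

```text
44.775
the job is handed in; nothing more can be done
None
```

The warped cover (the right-hand one) lies on the stand and the sound cover closes the pan. I handed the job in at about 45 s, with no verdict returned and no picture taken after the last release; I also viewed 11 pictures, one over the limit of 10.

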